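# Function-test the repair bench's latching stop button

## Task

Test the repair bench's mushroom stop button: with a fingertip press it fully in until it latches, and take the finger off so that it is seen to stay in by itself. Then push one of its lugs sideways to twist the head clockwise (seen from above) until the latch lets go and the button pops out again, and leave it fully out and turned back to rest. Use light finger pushes only, do not grip the head, and do not shift any of the things lying around it.

Things in the scene. Friction and masses are not known exactly. Their poses are not given: they have to be found in the camera images.
- station: Grey box fixed to the bench, 120 (x) x 160 (y) x 70 mm high; the black mushroom stop button stands on the middle of its top, its stem in a flat collar (52 mm across, 6 mm high). Origin: centre of the underside, at bench level on the button's axis; z up. A lamp 6 mm high at a top corner (x +42, y +60 mm) is clear of the lugs.
- stop_head: Black round cap 60 mm across on a 26 mm stem; two opposite lugs reach 46 mm from the axis along its +y and -y, each 20 mm wide (along x). Heights above the bench when out (up to 12 mm lower when in): cap top 120, flat over 24 mm; lugs 98 to 116. Origin: on the axis, at bench level when out; moves and turns with the head. At rest its axes are parallel to the station's.
- stop_top (a point): Centre of the top of the mushroom cap; moves with the head.
- lug_left (a point): Point on the top of the lug at the head's +y, 38 mm from the axis; moves with the head. Twisting clockwise (seen from above) moves this lug towards the station's +x (away from the robot), the opposite lug towards -x.
- stop_press (a joint): How far the head is pressed in, m: 0 fully out, 0.012 hard stop. A spring pushes it out: it starts to move at 4 N, needs most (about 8 N) at 0.003 to 0.006, then goes easier and latches at about 0.0095; about 6 N takes it on to the hard stop, where a push of 12 N stands firm. Let go once latched, it stays at about 0.009; let go sooner, it springs out.
- stop_turn (a joint): Twist of the head, clockwise from above, rad: 0 at rest, hard stop 1.2; it cannot turn the other way. A light spring turns it back to 0 when let go (0.04 N m at 0, 0.1 N m at 1.2: 1 to 3 N at a lug). When latched, a twist of about 0.55 frees the latch and the head springs up by itself.
- tape: Bystander: loose roll of masking tape lying flat, 100 mm across, 24 mm high. Origin: centre of its underside.
- jar: Bystander: loose closed glass jar, 60 mm across, 70 mm high, standing. Origin: centre of its underside.
- driver: Bystander: loose screwdriver lying on the bench along its own x, handle to -x. Origin: near its middle, at bench level.
- tray: Bystander: loose small divided parts tray, 100 (its x) x 70 x 28 mm high. Origin: centre of its underside.

How it is judged:
By the outcome, as a careful person would: the job done as asked, in the order asked, and still so for the second after the job is handed in, with the robot touching nothing.
It also fails if it takes over 42 s, if anything falls off the work surface, if the arm or the gripper's body presses on something with over 40 N, if the wrist force passes 120 N, or if a joint passes its speed limit or range.

## Robot

A 6-joint arm with a two-finger parallel gripper is mounted at the origin on the work surface. World frame = base frame: x ahead of the robot, y to its left, z up, the work surface at z = 0. Lengths are in mm, angles in rad, forces in N, time in s.
With the tool pointing down it reaches from about 300 to 1000 mm from the base axis. Payload 5.1 kg.
Tool frame: the origin (TCP) lies at the centre of the arm's flange, where the gripper is bolted on; the fingertips stand 190 mm ahead of it and the grasp point (between the pads) lies 171 mm ahead of it; z points along the fingers, y is the direction in which the jaws open and shut (so a half turn about z gives the same grasp; the last joint's range is limited). The gripper opens to 95 mm and grips with 3 to 60 N. Pads are 20 mm wide; open, the fingers measure 119 mm over their backs; the gripper's body (75 mm by 180 mm) begins 59 mm behind the grasp point.
Start: joints at [1.265, 0.124, 1.65, -0, 1.367, -0.083], TCP at [143.648, 633.918, 404.756] pointing down, gripper open.
Joint ranges: [-2.61, 2.61], [-1.02, 2.33], [0.03, 2.71], [-1.35, 4.49], [0.32, 2.68], [-2.91, 2.91]. Speed limits (rad/s): [2.57, 2.57, 3.14, 3.14, 3.14, 3.14].

## Interface

Orientations are given as a rotation vector (axis times angle).
In Python, from station import r gives the robot as it stands.
- The arm moves only by the shell command python3 -m creep 'ROWS' [OPENING]. ROWS is a JSON object of lists of equal length, an entry for each row: "linear": the shift along the tool's x, y, z in m, a list of three; "rot": the turn, a rotation vector about the tool's x, y, z in rad, a list of three. A call has 1 to 12 rows; each row is the pose to reach, as a shift and turn from the pose measured when the call began, along the tool's axes at that moment; what a row does not reach only later rows make up. A row lasts 1/8 s, in which the tool goes at most 62.5 mm and 10.7 degrees, less where a joint would pass 70% of its speed; a pose out of reach is approached as far as the arm can. A call with a gripper value outside its range is refused whole. OPENING is the closure, from 0 (fully open) to 1 (shut), set as the call begins (- or left out, the last holds). The fingers move at their own pace and stop on an object; the grip force is fixed at half the most. Time passes only in rows, so rows that repeat a pose let the fingers close. It gives the time, the measured TCP pose, the force and the opening at its end, in the units of the state.
- r.sense(): the state, without advancing time (a new reading comes with each control period).
- r.snapshot(name): name is "side" or "top"; returns a dict with "color" (420x560x3 uint8, blue, green, red), "depth" (420x560 float32, mm along the optical axis (not along the pixel's ray), 0 where there is no reading), "K" (3x3 intrinsics, pixels), "dist_coeffs" ([k1, k2, p1, p2, k3] as OpenCV has them; the pictures are not rectified), "pose" (4x4, takes a point from camera to world coordinates). Camera axes: x right, y down, z forward; pixel columns grow to the right and rows downward; lengths in mm; the calibration is good to about 2 mm. A picture is of the moment at which its call begins.
- r.close_job(): hands the job in, once; it reports no verdict.
The state is a dict: "t": time; "joint_pos": joint angles; "joint_vel": joint speeds; "effort": joint torques, N m; "position": TCP position; "tool_rot": TCP orientation; "force": force on the tool from outside, world axes, zero at the start; "moment": the same for the moment, N m; "opening": opening from 0.0 (shut) to 1.0 (fully open).
Only numpy, scipy, OpenCV 4.12 (cv2) and the standard library are available. Lean on these libraries where they do the work, as an engineer would, in place of code of your own. Each camera call takes 0.05 s, during which the arm holds its last target.

## Working session

There is one attempt and no reset: what is moved stays moved. The work goes in short steps, Python scripts to look and compute and a shell command to move; the robot and the scene stay as the last step left them, time stands still between calls to the robot, and variables do not carry over. Pictures are saved under pics/ and viewed, and the job is handed in when it is done.

```bash
mkdir -p pics; ls; python3 - <<'E'
from station import r
import cv2,numpy as np,pickle
print(r.sense())
for n in("top","side"):
    s=r.snapshot(n); cv2.imwrite(f"pics/{n}0.png",s["color"]); pickle.dump(s,open(f"{n}0.pkl","wb"))
    print(n,s["K"],s["dist_coeffs"],s["pose"])
E
```

```text
pics
{'t': 0.0, 'joint_pos': array([ 1.26537903e+00,  1.24521540e-01,  1.65166427e+00, -3.04554491e-05,
        1.36747887e+00, -8.25680042e-02]), 'joint_vel': array([-0.00068873, -0.00177026,  0.00133873, -0.00105997,  0.00092845,
       -0.00012576]), 'effort': array([-1.17964128e-04, -4.17600882e+01, -3.59937000e+01,  7.73599581e-02,
        4.89090371e-02, -1.65314214e-04]), 'position': array([143.59384699, 633.69167138, 403.48175213]), 'tool_rot': array([-0.34927598, -3.12174225,  0.00320233]), 'force': array([-0.23930664, -0.03548618, -1.01412866]), 'moment': array([-0.01997744,  0.03579965, -0.02194456]), 'opening': 0.9996896902332333}
top [[395.98053019   0.         281.34948902]
 [  0.         395.98053019 207.03203765]
 [  0.           0.           1.        ]] [0.03030884 0.         0.         0.         0.        ] [[-1.74844798e-02 -9.93347915e-01  1.13816578e-01  4.62600937e+02]
 [-9.99840475e-01  1.77861984e-02  1.63589920e-03  5.67365431e+01]
 [-3.64938129e-03 -1.13769819e-01 -9.93500433e-01  9.09809267e+02]
 [ 0.00000000e+00  0.00000000e+00  0.00000000e+00  1.00000000e+00]]
side [[457.73466526   0.         283.23251392]
 [  0.         457.73466526 213.60492143]
 [  0.           0.           1.        ]] [-0.02023259  0.          0.          0.          0.        ] [[ 8.39855867e-01 -3.84698822e-01  3.82947697e-01  2.38432939e+02]
 [-5.42523766e-01 -6.17794463e-01  5.69208191e-01 -4.10033085e+02]
 [ 1.76092464e-02 -6.85811065e-01 -7.27566558e-01  6.92051154e+02]
 [ 0.00000000e+00  0.00000000e+00  0.00000000e+00  1.00000000e+00]]
```

View pics/top0.png

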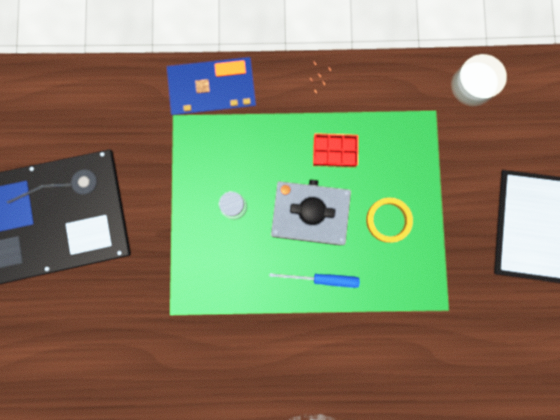

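View pics/side0.png

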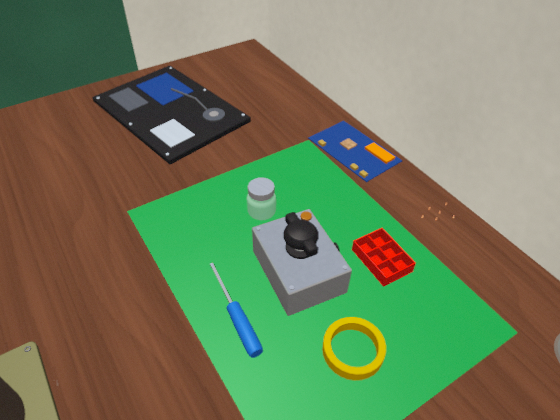

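The top view shows the station at about (311,213), the cap at (313,211), lugs at about (296,209) and (330,213), and the lamp at (285,189). The jar is at (232,205), the tape at (390,220), the tray at (335,150) and the driver at (315,279). The side view agrees. Next I'll measure the button and station from depth.

```bash
cat > h.py <<'E'
import cv2,numpy as np
def cloud(s):
    H,W=s["depth"].shape
    u,v=np.meshgrid(np.arange(W),np.arange(H))
    p=cv2.undistortPoints(np.stack([u,v],-1).reshape(-1,1,2).astype(np.float64),s["K"],s["dist_coeffs"]).reshape(H,W,2)
    d=s["depth"].astype(float)
    P=np.dstack([p[...,0]*d,p[...,1]*d,d])@s["pose"][:3,:3].T+s["pose"][:3,3]
    P[d<=0]=np.nan
    return P
def head(s,x0,y0):
    P=cloud(s);R=np.hypot(P[...,0]-x0,P[...,1]-y0)
    z=P[...,2]
    return P,R
E
python3 - <<'E'
import pickle,numpy as np,cv2
from h import *
for n in("top","side"):
    s=pickle.load(open(n+"0.pkl","rb"));P=cloud(s);z=P[...,2]
    hsv=cv2.cvtColor(s["color"],cv2.COLOR_BGR2HSV)
    reg=(P[...,0]>330)&(P[...,0]<600)&(P[...,1]>-160)&(P[...,1]<160)
    m=reg&(abs(z-70)<5)&(hsv[...,2]>70)&(hsv[...,1]<80)
    # station top
    q=P[m];rc=cv2.minAreaRect(q[:,:2].astype(np.float32));print(n,"station",rc,np.median(q[:,2]),len(q))
    m=reg&(z>92)&(z<135);q=P[m];print("head",q.min(0),q.max(0),q.mean(0),len(q),cv2.minAreaRect(q[:,:2].astype(np.float32)))
    m=reg&(z>114.5)&(z<135);q=P[m];print("cap",q.mean(0),q[:,2].max(),len(q),cv2.minEnclosingCircle(q[:,:2].astype(np.float32)))
    bl=(hsv[...,0]>5)&(hsv[...,0]<18)&(hsv[...,1]>120)&reg&(z>60);print("lamp",np.nanmean(P[bl],0))
E
python3 - <<'E'
import cv2
a=cv2.imread("pics/top0.png")[130:300,200:430];cv2.imwrite("pics/top0z.png",cv2.resize(a,None,fx=3.4,fy=3.4))
E
```

```text
top station ((551.0591430664062, 39.582244873046875), (247.474609375, 119.55706787109375), 82.33058166503906) 70.69725924191414 3241
head [516.48180067 -50.25717406 103.57140326] [573.9018654   40.74421683 123.80898646] [544.2900687   -3.74579613 117.12736031] 832 ((545.2114868164062, -4.30902099609375), (85.20366668701172, 58.37944030761719), 52.180049896240234)
cap [545.01680263  -3.94328522 118.46790492] 123.80898645931222 672 ((546.5227661132812, -4.667194366455078), 45.540340423583984)
lamp [594.32812631  47.64103305  76.7918632 ]
side station ((552.02734375, 37.82538604736328), (251.29823303222656, 118.70511627197266), 82.09260559082031) 69.51499344114984 3645
head [516.7414856  -52.78318239  97.92348281] [576.14858999  38.97333787 122.4527799 ] [541.92808405 -13.0390672  114.57721985] 1058 ((545.3087768554688, -7.296455383300781), (57.038089752197266, 87.67164611816406), 18.809955596923828)
cap [545.30428547  -8.95649865 117.55157641] 122.45277990429497 679 ((544.041748046875, -6.051246643066406), 44.37449264526367)
lamp [593.00906398  45.5367257   75.70514324]
```

View pics/top0z.png

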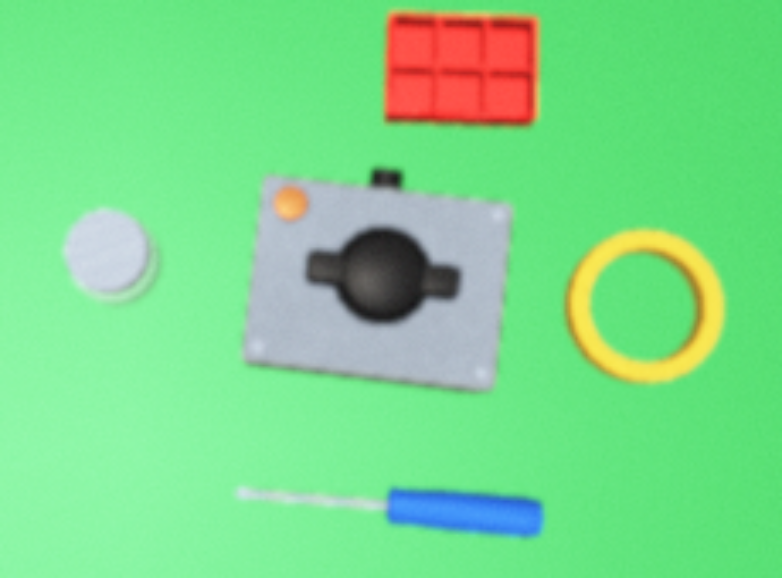

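```bash
python3 - <<'E'
import pickle,numpy as np,cv2
from h import *
for n in("top","side"):
    s=pickle.load(open(n+"0.pkl","rb"));P=cloud(s);z=P[...,2]
    m=(np.hypot(P[...,0]-545,P[...,1]+6)<108)&(abs(z-70)<4)
    q=P[m];rc=cv2.minAreaRect(q[:,:2].astype(np.float32));print(n,"station",rc)
    m=(np.hypot(P[...,0]-545,P[...,1]+6)<70)&(z>100)
    q=P[m][:,:2]
    # head by symmetric: yaw, centre
    print(len(q),[ (a,(q@[np.cos(a),np.sin(a)]).min()/2+(q@[np.cos(a),np.sin(a)]).max()/2,np.ptp(q@[np.cos(a),np.sin(a)])) for a in (-.134,1.437)])
    hsv=cv2.cvtColor(s["color"],cv2.COLOR_BGR2HSV)
    for nm,c in dict(jar=(232,205),tape=(390,220),tray=(335,150),driver=(315,279)).items():
        if n=="top": print(nm,[round(x) for x in P[c[1],c[0]]])
    # black by colour
    dk=(hsv[...,2]<60)&(np.hypot(P[...,0]-545,P[...,1]+6)<60)&(z>85)
    print("dark",P[dk].mean(0),np.ptp(P[dk],0),dk.sum())
c,sn=np.cos(-.134),np.sin(-.134);print("R*(545,-6)",c*545+sn*-6, -sn*545+c*-6)
E
```

```text
top station ((545.4222412109375, -4.471588134765625), (159.70245361328125, 119.96819305419922), 82.1258316040039)
832 [(-0.134, np.float64(541.047359333103), np.float64(58.37708431154681)), (1.437, np.float64(68.2880922166792), np.float64(91.91896105221878))]
jar [565, 163, 70]
tape [532, -191, 0]
tray [694, -67, 22]
driver [403, -13, 27]
dark [546.0350025   -8.48455488 117.85301919] [51.4116529  78.32477603 13.10280606] 437
side station ((546.2301635742188, -6.70831298828125), (161.40675354003906, 119.64480590820312), 81.94033813476562)
1054 [(-0.134, np.float64(542.5172921646574), np.float64(59.440620400264606)), (1.437, np.float64(66.18227478954677), np.float64(92.44248738424427))]
dark [541.74256032 -12.54872431 114.24600079] [52.02152084 89.32916305 24.04324433] 811
R*(545,-6) 540.9159032484389 66.86542913139354
```

```bash
cat > d.py <<'E'
import sys,numpy as np
from scipy.spatial.transform import Rotation as R
from station import r
C=np.array([545.9,-5.7]);yaw=-.139
ex=np.array([np.cos(yaw),np.sin(yaw)]);ey=np.array([-ex[1],ex[0]])
def delta(sx,sy,ztip):
    s=r.sense();T=R.from_rotvec(s["tool_rot"])
    p=np.r_[C+sx*ex+sy*ey,ztip+190]
    goal=R.from_matrix(np.c_[np.r_[-ex,0],np.r_[ey,0],[0,0,-1]])
    print("lin m",(T.inv().apply(p-s["position"])/1000).round(4),"rot",(T.inv()*goal).as_rotvec().round(4))
    q=s["position"][:2]-C
    print("now t",round(s["t"],2),"station xy",(q@ex).round(2),(q@ey).round(2),"ztip",(s["position"][2]-190).round(2),"F",s["force"].round(2),"open",round(s["opening"],3))
if __name__=="__main__": delta(*map(float,sys.argv[1:4]))
E
python3 d.py 0 0 160
```

```text
lin m [-0.5337 -0.5346  0.0545] rot [-0.0018 -0.0002 -0.0838]
now t 0.1 station xy -487.03 577.51 ztip 213.63 F [ 0.14 -0.05 -0.44] open 0.998
```

```bash
python3 -m creep '{"linear":[[-0.02,-0.02,0],[-0.055,-0.055,0],[-0.095,-0.095,0],[-0.137,-0.137,0],[-0.18,-0.18,0],[-0.223,-0.223,0],[-0.266,-0.266,0],[-0.309,-0.309,0],[-0.352,-0.352,0],[-0.395,-0.395,0.01],[-0.435,-0.435,0.02],[-0.465,-0.465,0.03]],"rot":[[0,0,0],[0,0,-0.01],[0,0,-0.02],[0,0,-0.03],[0,0,-0.04],[0,0,-0.05],[0,0,-0.06],[0,0,-0.07],[0,0,-0.08],[0,0,-0.084],[0,0,-0.084],[0,0,-0.084]]}' 1; python3 d.py 0 0 160
```

```text
t: 1.6
position: [495.0, 75.2, 373.8]
tool_rot: [-0.22, -3.133, 0.003]
force: [0.8, -0.1, -0.4]
opening: 0.001
lin m [-0.0618 -0.0729  0.0239] rot [-0.0019 -0.0006 -0.0015]
now t 1.6 station xy -61.65 73.08 ztip 183.78 F [ 0.78 -0.05 -0.41] open 0.001
```

```bash
python3 -m creep '{"linear":[[-0.025,-0.03,0.01],[-0.045,-0.054,0.024],[-0.058,-0.069,0.034],[-0.062,-0.073,0.04],[-0.062,-0.073,0.044],[-0.062,-0.073,0.044]],"rot":[[0,0,0],[0,0,0],[0,0,0],[0,0,0],[0,0,0],[0,0,0]]}'; python3 d.py 0 0 121
python3 - <<'E'
from station import r
import cv2
a=r.snapshot("side")["color"][150:350,200:400];b=r.snapshot("top")["color"][130:290,220:420]
cv2.imwrite("pics/s1.png",cv2.resize(a,None,fx=3,fy=3))
cv2.imwrite("pics/t1.png",cv2.resize(b,None,fx=3,fy=3))
E
```

```text
t: 2.35
position: [545.8, -5.0, 329.8]
tool_rot: [-0.219, -3.133, 0.003]
force: [-0.2, 0.3, 1.1]
opening: 0.005
lin m [-0.0003 -0.0006  0.0188] rot [-0.0017 -0.001  -0.0004]
now t 2.35 station xy -0.24 0.68 ztip 139.77 F [-0.15  0.32  1.09] open 0.005
```

View pics/s1.png

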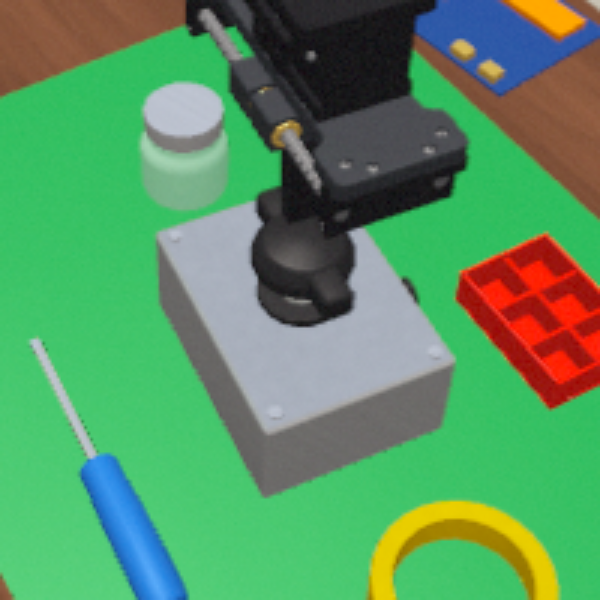

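The side picture, zoomed 3x, shows the shut fingers at about (310,215), directly above the cap at (303,250) with nothing else near them. Next I'll press gently.

```bash
python3 -m creep '{"linear":[[0,-0.0006,0.009],[0,-0.0006,0.016],[0,-0.0006,0.018],[0,-0.0006,0.019],[0,-0.0006,0.02],[0,-0.0006,0.021],[0,-0.0006,0.022],[0,-0.0006,0.023],[0,-0.0006,0.024]],"rot":[[0,0,0],[0,0,0],[0,0,0],[0,0,0],[0,0,0],[0,0,0],[0,0,0],[0,0,0],[0,0,0]]}'; python3 d.py 0 0 108
```

```text
t: 3.58
position: [546.1, -5.7, 307.6]
tool_rot: [0.219, 3.133, -0.003]
force: [-2.9, -0.2, 7.7]
opening: 0.007
lin m [0.0003 0.     0.0096] rot [-0.0018  0.0012 -0.0004]
now t 3.58 station xy 0.25 0.0 ztip 117.61 F [-2.94 -0.23  7.73] open 0.007
```

```bash
python3 -m creep '{"linear":[[0,0,0.002],[0,0,0.003],[0,0,0.004],[0,0,0.005],[0,0,0.006],[0,0,0.007],[0,0,0.008]],"rot":[[0,0,0],[0,0,0],[0,0,0],[0,0,0],[0,0,0],[0,0,0],[0,0,0]]}'; python3 d.py 0 0 108
```

```text
t: 4.45
position: [546.3, -5.8, 300.1]
tool_rot: [0.219, 3.132, -0.003]
force: [-1.1, 0.2, 5.7]
opening: 0.006
lin m [0.0004 0.     0.0021] rot [-0.0018  0.0019 -0.0003]
now t 4.45 station xy 0.41 -0.0 ztip 110.08 F [-1.07  0.22  5.72] open 0.006
```

```bash
python3 -m creep '{"linear":[[0,0,0.0015],[0,0,0.0025],[0,0,0.0035],[0,0,0.004],[0,0,0.004]],"rot":[[0,0,0],[0,0,0],[0,0,0],[0,0,0],[0,0,0]]}'; python3 d.py 0 0 108
```

```text
t: 5.08
position: [546.8, -5.8, 298.2]
tool_rot: [0.218, 3.131, -0.003]
force: [-3.8, -0.1, 13.2]
opening: 0.001
lin m [ 0.001  -0.      0.0002] rot [-0.0018  0.0035 -0.0003]
now t 5.08 station xy 0.95 0.01 ztip 108.24 F [-3.83 -0.07 13.18] open 0.001
```

The button is at its hard stop, with the tip at 108.2 mm and 13 N. I'll lift the finger off and look.

```bash
python3 -m creep '{"linear":[[0,0,-0.004],[0,0,-0.012],[0,0,-0.028],[-0.0,0,-0.045],[0.02,0.02,-0.05],[0.04,0.045,-0.05],[0.04,0.045,-0.05]],"rot":[[0,0,0],[0,0,0],[0,0,0],[0,0,0],[0,0,0],[0,0,0],[0,0,0]]}'; python3 d.py -28 45 130
python3 - <<'E'
from station import r
import cv2
from h import *
for n in("side","top"):
    s=r.snapshot(n);P=cloud(s)
    m=(np.hypot(P[...,0]-545.9,P[...,1]+5.7)<12)&(P[...,2]>80)&(P[...,2]<135);print(n,np.percentile(P[m][:,2],[10,50,90]).round(1),m.sum())
    if n=="side": cv2.imwrite("pics/s2.png",cv2.resize(s["color"][150:350,200:400],None,fx=3,fy=3))
import pickle
for n in("side","top"):
    P=cloud(pickle.load(open(n+"0.pkl","rb")));m=(np.hypot(P[...,0]-545.9,P[...,1]+5.7)<12)&(P[...,2]>80)&(P[...,2]<135);print(n,np.percentile(P[m][:,2],[10,50,90]).round(1),m.sum())
E
```

```text
t: 5.95
position: [512.8, 45.5, 349.1]
tool_rot: [0.215, 3.129, -0.003]
force: [0.9, 0.4, 0.2]
opening: 0.008
lin m [-0.0118 -0.0011  0.0292] rot [-0.0015  0.0049  0.0019]
now t 5.95 station xy -39.9 46.08 ztip 159.11 F [0.88 0.4  0.2 ] open 0.008
side [109.2 110.4 111.5] 119Traceback (most recent call last):
  File "<stdin>", line 6, in <module>
    return _quantile_unchecked(
        a, q, axis, out, overwrite_input, method, keepdims, weights)
    return _ureduce(a,
                    func=_quantile_ureduce_func,
    ...<5 lines>...
                    overwrite_input=overwrite_input,
                    method=method)
    r = func(a, **kwargs)
    result = _quantile(arr,
                       quantiles=q,
    ...<2 lines>...
                       out=out,
                       weights=wgt)
    slices_having_nans = np.isnan(arr[-1, ...])
                                  ~~~^^^^^^^^^
IndexError: index -1 is out of bounds for axis 0 with size 0
```

View pics/s2.png

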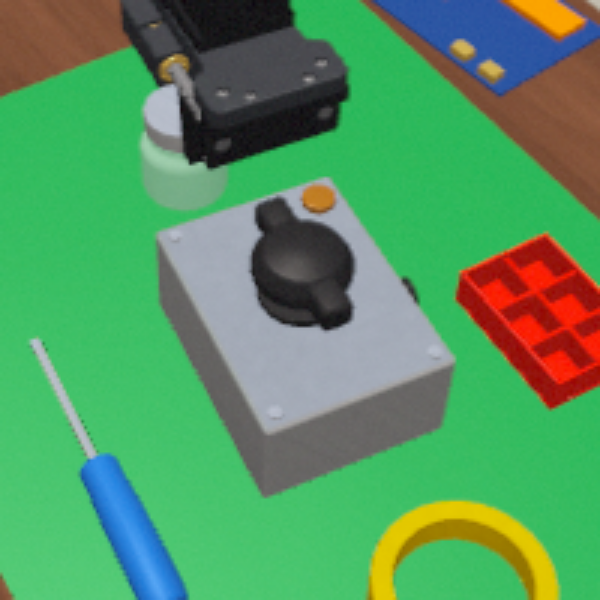

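The cap top now reads 110.4 mm with the finger off, so it is latched. The cap is at about (303,262) and the +y lug at (270,215). Before I bring the finger beside the lug I'll check its shape in the depth data.

```bash
python3 - <<'E'
from station import r
import cv2
from h import *
from d import C,ex,ey
s=r.snapshot("side");P=cloud(s)
st=r.sense();t=st["position"]
q=P-np.array([*t[:2],t[2]-190])
a=q[...,:2]@ex;b=q[...,:2]@ey;z=q[...,2]
m=(abs(a)<110)&(abs(b)<110)&(z>-6)&(z<120)
for lo in range(-6,120,9):
    k=m&(z>=lo)&(z<lo+9)
    if k.sum()>3: print(lo,k.sum(),np.percentile(a[k],[3,97]).round(1),np.percentile(b[k],[3,97]).round(1))
cv2.imwrite("pics/s3.png",cv2.resize(s["color"][0:300,130:430],None,fx=2,fy=2))
E
```

```text
-6 6 [-10.7  -4.8] [-5.3  2.2]
3 18 [-10.7  -4.8] [-7.9  2. ]
12 27 [-10.8  -5.7] [-9.9  5.8]
21 25 [-10.5  -6.3] [-10.8   5.1]
30 26 [-10.8  -6.4] [-12.    4.4]
39 13 [-10.5  -9.6] [-11.6   9.9]
75 178 [-33.7  31. ] [-83.3  74.7]
84 371 [-34.2  30.7] [-83.6  74.1]
93 482 [-34.1  16.5] [-83.5  74.4]
102 260 [-33.8  32. ] [-90.2  78.8]
111 829 [-33.5  28.2] [-91.2  81.8]
```

View pics/s3.png

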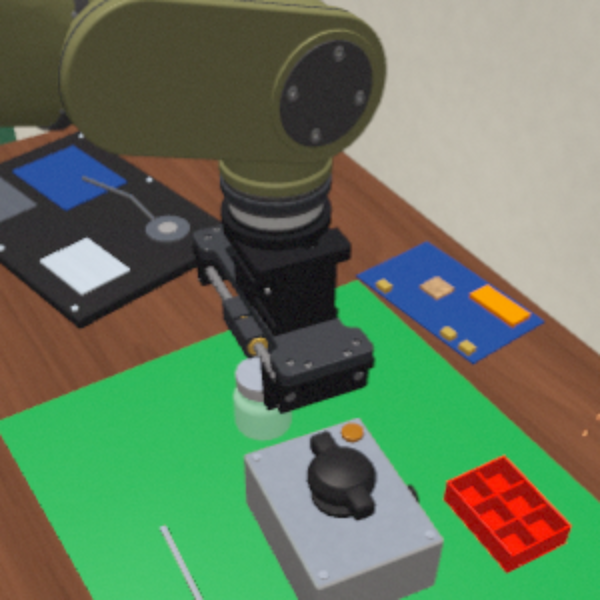

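The depth data shows a finger of about 20 x 24 mm, and the side picture shows it clear of the head. I'll lower it on the -x side of the +y lug.

```bash
python3 -m creep '{"linear":[[-0.006,-0.001,0.01],[-0.012,-0.001,0.025],[-0.012,-0.001,0.04],[-0.012,-0.001,0.053],[-0.012,-0.001,0.06],[-0.012,-0.001,0.062],[-0.012,-0.001,0.062]],"rot":[[-0.001,0.005,0.002],[-0.001,0.005,0.002],[-0.001,0.005,0.002],[-0.001,0.005,0.002],[-0.001,0.005,0.002],[-0.001,0.005,0.002],[-0.001,0.005,0.002]]}'; python3 d.py 0 45 97
```

```text
t: 6.98
position: [525.8, 41.3, 287.1]
tool_rot: [0.222, 3.134, -0.001]
force: [-1.1, -0.3, 0.7]
opening: 0.006
lin m [-0.0264  0.0013  0.0001] rot [-0.0009  0.0003 -0.0022]
now t 6.97 station xy -26.41 43.79 ztip 97.06 F [-1.13 -0.27  0.71] open 0.006
```

```bash
python3 -m creep '{"linear":[[-0.004,0.0013,0],[-0.008,0.0013,0],[-0.01,0.0013,0],[-0.012,0.0013,0],[-0.014,0.0013,0],[-0.016,0.0013,0],[-0.018,0.0013,0],[-0.02,0.0013,0]],"rot":[[0,0,0],[0,0,0],[0,0,0],[0,0,0],[0,0,0],[0,0,0],[0,0,0],[0,0,0]]}'; python3 d.py 5 45 97
```

```text
t: 7.98
position: [545.9, 39.8, 287.0]
tool_rot: [0.222, 3.134, -0.001]
force: [-0.8, 2.5, 2.1]
opening: 0.008
lin m [-0.0113 -0.      0.    ] rot [-0.0009  0.0002 -0.0022]
now t 7.97 station xy -6.28 45.04 ztip 97.05 F [-0.8   2.48  2.14] open 0.008
```

```bash
python3 -m creep '{"linear":[[-0.002,0,0],[-0.004,0,0],[-0.006,0,0],[-0.008,0,0],[-0.0095,0,0],[-0.011,0,0],[-0.0115,0,0]],"rot":[[0,0,0],[0,0,0],[0,0,0],[0,0,0],[0,0,0],[0,0,0],[0,0,0]]}'; python3 d.py -35 45 97
python3 - <<'E'
from station import r
import cv2
from h import *
s=r.snapshot("side");P=cloud(s)
m=(np.hypot(P[...,0]-545.9,P[...,1]+5.7)<12)&(P[...,2]>80)&(P[...,2]<135);print(np.percentile(P[m][:,2],[10,50,90]).round(1),m.sum())
cv2.imwrite("pics/s4.png",cv2.resize(s["color"][150:350,200:400],None,fx=3,fy=3))
E
```

```text
t: 8.85
position: [557.4, 38.3, 287.0]
tool_rot: [0.221, 3.133, -0.001]
force: [-0.7, 0.7, 0.6]
opening: 0.007
lin m [ 0.0403 -0.0002  0.    ] rot [-0.0006  0.0005 -0.0021]
now t 8.85 station xy 5.34 45.14 ztip 97.03 F [-0.67  0.67  0.6 ] open 0.007
[118.2 119.7 121.1] 99
```

View pics/s4.png

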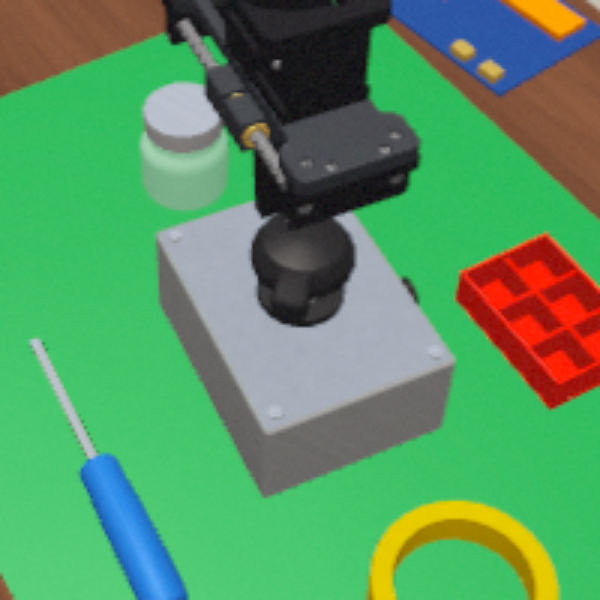

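The cap top is back at 119.7 mm, so the head has popped out. It is twisted, with the near lug now at about (290,290). I'll ease the finger back so the head turns home, then lift away.

```bash
python3 -m creep '{"linear":[[0.003,0,0],[0.007,0,0],[0.011,0,0],[0.015,0,0],[0.02,0,0],[0.025,0,0],[0.032,0,0],[0.04,0,0],[0.044,0,0],[0.044,0,-0.02],[0.044,0.01,-0.05],[0.044,0.02,-0.08]],"rot":[[0,0,0],[0,0,0],[0,0,0],[0,0,0],[0,0,0],[0,0,0],[0,0,0],[0,0,0],[0,0,0],[0,0,0],[0,0,0],[0,0,0]]}'; python3 -m creep '{"linear":[[0.03,0.04,-0.02],[0.06,0.08,-0.03],[0.08,0.11,-0.03],[0.08,0.12,-0.03],[0.08,0.12,-0.03]],"rot":[[0,0,0],[0,0,0],[0,0,0],[0,0,0],[0,0,0]]}'
python3 - <<'E'
from station import r
import cv2,pickle
from h import *
s=r.snapshot("side");P=cloud(s)
t=r.snapshot("top");Q=cloud(t)
for P,n in((P,"side"),(Q,"top")):
  m=(np.hypot(P[...,0]-545.9,P[...,1]+5.7)<12)&(P[...,2]>80)&(P[...,2]<135)
  print(n,np.percentile(P[m][:,2],[10,50,90]).round(1) if m.sum() else 0,m.sum())
  m=(np.hypot(P[...,0]-545.9,P[...,1]+5.7)<70)&(P[...,2]>100)&(P[...,2]<130);q=P[m][:,:2]-[545.9,-5.7]
  o=q[np.hypot(*q.T)>34]
  for k in(o[o[:,1]>0],o[o[:,1]<0]):
    if len(k): print("lug dir deg",np.degrees(np.arctan2(*k.mean(0)[::-1])).round(1),len(k))
s0=pickle.load(open("side0.pkl","rb"))
print("expected 82.0, -98.0")
d=cv2.absdiff(s["color"],s0["color"]).max(2)
a=np.hstack([s["color"][150:400,180:430],cv2.cvtColor(d[150:400,180:430],cv2.COLOR_GRAY2BGR)*2])
cv2.imwrite("pics/s5.png",cv2.resize(a,None,fx=1.6,fy=1.6));cv2.imwrite("pics/t5.png",t["color"])
E
```

```text
t: 10.4
position: [516.5, 64.4, 367.8]
tool_rot: [0.222, 3.133, -0.001]
force: [0.2, -0.4, -0.0]
opening: 0.006
t: 11.02
position: [454.4, 194.7, 397.6]
tool_rot: [0.221, 3.133, -0.002]
force: [-0.0, 0.3, 0.0]
opening: 0.004
side [118.4 119.6 120.7] 122
lug dir deg 84.7 61
lug dir deg -99.4 140
top [119.2 121.  122.6] 110
lug dir deg 84.1 69
lug dir deg -99.9 57
expected 82.0, -98.0
```

View pics/s5.png

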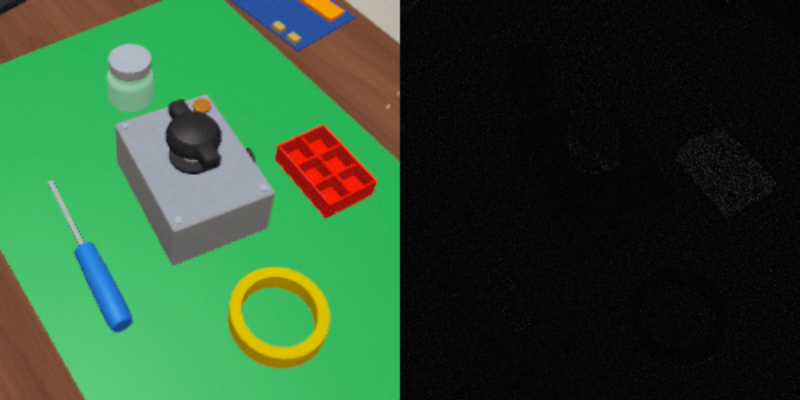

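View pics/t5.png

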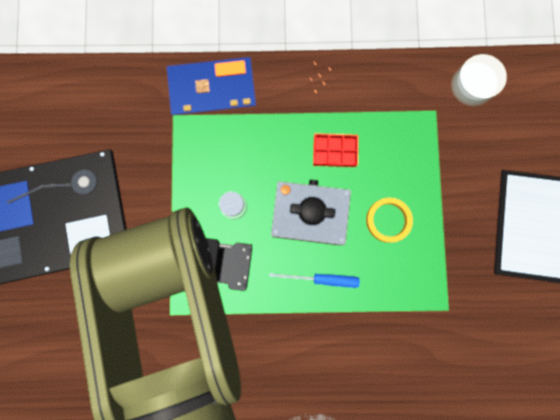

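The side picture is the same as the first one apart from noise: the head at (193,130) is out and at rest, and nothing lying around it has moved. The top view shows the arm well clear, at about (230,265). I'll hand the job in.

```bash
python3 -c "
from station import r
print(r.close_job())"
```

```text
the job is handed in; nothing more can be done
None
```

The stop button was tested as asked, and I handed the job in at about 11 s.

- **Press:** I pushed the cap with the shut fingertips to its hard stop (about 13 N, tip at 108 mm). With the finger off, the cap top read about 110 mm, so it stayed latched by itself.
- **Release:** I pushed the +y lug sideways with small forces (readings under 3.5 N) and the latch let go. The cap top read about 120 mm while the finger was still beside the lug. I then eased the finger back so the head turned home, and moved the arm clear.

**Last checks:** The cap top read 119.6 mm in the side camera and 121.0 mm in the top camera, so it is fully out. The side picture differs from the starting one only by noise, so the head is at rest and nothing around it in that view moved.

**One disagreement:** The lug directions from depth came out 1.4 to 2.7° off the station's axes. Because the before-and-after pictures match, I put this down to depth and centring error.

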